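# Cover the warming pot and hold a probe thermometer through the lid port

### The arm

A 6-joint arm with a two-finger parallel gripper is mounted at the origin on the work surface. World frame = base frame: x ahead of the robot, y to its left, z up, the work surface at z = 0. Lengths are in m, angles in rad, forces in N, time in s.
With the tool pointing down it reaches from about 0.375 to 0.975 m from the base axis. Payload 3.8 kg.
Tool frame: the origin (TCP) lies midway between the tips of the shut fingers; the grasp point (between the pads) lies 19 mm behind it; z points along the fingers, y is the line along which they close (so a half turn about z gives the same grasp; the last joint's range is limited). The gripper opens to 85 mm and grips with 20 to 120 N. Pads are 22 mm wide; open, the fingers measure 114 mm over their backs; the gripper's body (76 mm by 85 mm) begins 54 mm behind the grasp point. The pads swing forward as they close: fully open they stand 13 mm farther back than shut.
Start: joints at [-1.193, 0.264, 1.604, -0, 1.274, -0.037], TCP at [0.272, -0.618, 0.231] pointing down, gripper open.
Joint ranges: [-2.63, 2.63], [-0.94, 2.18], [0.31, 2.57], [-1.31, 4.45], [0, 2.66], [-2.55, 2.55]. Speed limits (rad/s): [2.57, 2.57, 3.14, 3.14, 3.14, 3.14].

### API

Orientations are given as a rotation vector (axis times angle).
In Python, from workcell import bot, imaging gives the robot as it stands.
- The arm moves only by the tool step_arm, never from a script. Its argument "series" is a list of rows, each an object of numbers: "grip": the closure, from -1 (fully open) to 1 (shut); "x", "y", "z": the shift along the tool's x, y, z normalised to -1 to 1, where 1 is 500 mm; "ax", "ay", "az": the turn, a rotation vector about the tool's x, y, z normalised to -1 to 1, where 1 is 30 degrees. A call has 1 to 12 rows; each row is the pose to reach, as a shift and turn from the pose commanded when the call began, along the tool's axes at that moment; what a row does not reach only later rows make up. A row lasts 1/10 s, in which the tool goes at most 50 mm and 8.59 degrees, less where a joint would pass 70% of its speed; a pose out of reach is approached as far as the arm can. A call with a number of a shift or a turn outside -1 to 1 is refused whole. A call with a gripper value outside its range is refused whole. The fingers move at their own pace and stop on an object; "force" is the grip in N (left out, the last holds). Time passes only in rows, so rows that repeat a pose let the fingers close. It gives the time, the measured TCP pose, the force, the opening and the grip force at its end, in the units of the state.
- bot.read_state(): the state, without advancing time (a new reading comes with each control period).
- imaging.read_camera(name): name is "side" or "top" or "wrist"; returns a dict with "img" (480x640x3 uint8, red, green, blue), "fx", "fy", "cx", "cy" (pixels), "k1" (the pictures are not rectified: a ray, as slopes to the right and down, at radius r is drawn at 1 + k1 r^2 times it, then the intrinsics apply), "R" (3x3) and "t" (3): a world point X has camera coordinates R X + t. Camera axes: x right, y down, z forward; pixel columns grow to the right and rows downward; lengths in m; the calibration is good to about 2 mm. A picture is of the moment at which its call begins. There is no depth.
- bot.finish_job(): hands the job in; it is judged then, once.
The state is a dict: "time": time; "q": joint angles; "joint_vel": joint speeds; "joint_torque": joint torques, N m; "tool_pos": TCP position; "tcp_rot": TCP orientation; "wrist_force": force on the tool from outside, world axes, zero at the start; "torque": the same for the moment, N m; "width": opening from 0.0 (shut) to 1.0 (fully open); "grip_force": force on a finger pad.
Only numpy, scipy, OpenCV 4.12 (cv2) and the standard library are available. Lean on these libraries where they do the work, as an engineer would, in place of code of your own. Each camera call takes 0.05 s, during which the arm holds its last target. There are 200 camera calls.

### The job

The honey jar in the pot is being warmed under the lid: lift the lid by its knob, set it on the pot without dropping it so that it sits fully home and level on the rim, and let it go. Then take the probe thermometer out of the wooden block and lower its stem upright through the port of the lid until the tip is about half-way down the pot, never letting the thermometer touch the lid, the pot or the jar (it would read the metal), and finish while you still hold it there, still and centred in the port. Leave the pot where it stands, and do not disturb the water bottle, the mug and the other jar.

Things in the scene. Friction and masses are not known exactly. Their poses are not given: they have to be found in the camera images.
- pot: open steel casserole, loose, about 1.6 kg: outer diameter 180 mm, inner 172, height 110 (rim), floor 6 mm thick; two wire loop handles at its y sides reach 120 mm from the axis, 93 mm up. Origin: centre of its underside, z up along its axis. Pot, lid and block stand side by side in three places, any of them in any place.
- jar: closed honey jar standing on a rack in the middle of the pot: diameter 64 mm, about 72 mm high, its top about 88 mm above the pot's underside. Origin: centre of its underside.
- lid_knob (a point): centre of the grip of the lid's knob, for grasping: an upright black cylinder, diameter 30 mm, from 12 mm below to 12 mm above this point (cap 3 mm higher), on the lid's axis. With the lid seated this point is 142 mm above the pot's origin, on its axis. z: up out of the lid; x: from the knob towards the port.
- lid_port (a point): centre of the upper mouth of the probe port in the lid: a short upright metal collar, bore 20 mm, outer diameter 28 mm, going 14 mm straight down from this point through the sheet; the mouth is 10 mm above the sheet's top. It is 58 mm off the knob's axis (along the lid's x) and 18 mm lower than lid_knob. Same axes.
- lid: the lid, a flat round metal disc, diameter 189 mm, about 0.32 kg, at the start lying right way up on the counter. Origin: on its axis at the lowest edge of the skirt, 40 mm below lid_knob; same axes. The skirt, outer diameter 162 mm, goes inside the pot's rim; the brim's underside, 8 mm above the origin, rests on the rim; the sheet's top is 12 mm above the origin.
- block: wooden block fixed to the counter, 75 x 75 mm, 135 mm high, five upright round wells in its top. The thermometer stands in the middle well, 13 mm wide and 128 mm deep, the underside of its handle resting on the block's top (top of the handle 210 mm above the counter); it pulls straight up and out. Origin: centre of its underside.
- probe_handle (a point): centre of the thermometer's handle, for grasping: an upright white bar 26 mm (its x) by 20 mm (its y: grip across these flat faces) by 75 mm tall (z, up). The thermometer weighs about 90 g. Below the handle a straight round steel stem, diameter 6 mm, 120 mm long, on the same axis; its tip is 157.5 mm below this point.
- probe_tip (a point): tip (lowest point) of the thermometer's stem. Same axes as probe_handle.
- probe_stem (a point): point on the axis of the stem, 70 mm above its tip. When the tip is half-way down the covered pot this point is in the port. Same axes.
- probe: the whole thermometer; origin at its tip, same axes.
- bottle: water bottle standing on the counter, diameter 64 mm, 215 mm high: leave alone. Origin: centre of its underside.
- mug: white mug, diameter 82 mm, 92 mm high: leave alone. Origin: centre of its underside.
- spare_jar: the other honey jar, alone on the counter, diameter 64 mm, 72 mm high: leave alone. Origin: centre of its underside.
There are look-alikes about, which are no part of the job. Leave any blue look-alike of the lid alone.

How it is judged:
On the way:
1. the lid sits home and level on the pot and has been let go, the thermometer not yet over it (horizontal distance between lid_knob and pot below 0.008 m and z of lid_knob in the frame of pot between 0.139 and 0.1445 m and angle between lid_knob's own z axis and vertical below 0.03 rad and contact force between the fingers and lid below 0.05 N and linear speed of lid below 0.02 m/s and horizontal distance between probe_tip and lid_port above 0.03 m), for 0.2 s.
At the end, for the whole second after the job is handed in: Lid home on the pot (knob within 8 mm of its axis, within 3 mm of seated height, level to 0.03 rad), not held. Thermometer held by the fingers alone, touching nothing else, still, upright to 0.07 rad, stem within 5 mm of the port axis (tip 9 mm), tip 35 to 75 mm above the pot underside (horizontal distance between lid_knob and pot below 0.008 m and z of lid_knob in the frame of pot between 0.139 and 0.1445 m and angle between lid_knob's own z axis and vertical below 0.03 rad and contact force between the fingers and lid below 0.05 N and z of probe_tip in the frame of pot between 0.035 and 0.075 m and horizontal distance between probe_stem and lid_port below 0.005 m and horizontal distance between probe_tip and lid_port below 0.009 m and angle between probe_handle's own z axis and vertical below 0.07 rad and contact force between the fingers and probe above 0.5 N and linear speed of probe below 0.01 m/s and not (contact force between probe and lid above 0.05 N) and not (contact force between probe and pot above 0.05 N) and not (contact force between probe and jar above 0.05 N) and not (contact force between probe and block above 0.05 N)); the arm keeps its last pose, push and grip.
It fails at once if the thermometer touches the lid, the pot or the jar (contact force between probe and lid above 0.2 N or contact force between probe and pot above 0.2 N or contact force between probe and jar above 0.2 N).
It fails at once if the lid is dropped (falls free of the fingers at more than 0.4 m/s) (contact force between the fingers and lid below 0.05 N and linear speed of lid above 0.4 m/s).
It fails at once if the pot is pushed more than 25 mm from its place (distance of pot from where it was at the start of the episode above 0.025 m).
It fails at once if the water bottle, the mug or the other jar is disturbed (moved more than 20 mm) (distance of any of bottle, mug, spare_jar from where it was at the start of the episode above 0.02 m).
It also fails if it takes over 72 s, if anything falls off the work surface, if the arm or the gripper's body presses on something with over 40 N, if the wrist force passes 120 N, or if a joint passes its speed limit or range.

## Working session

There is one attempt and no reset: what is moved stays moved. The work goes in short steps, Python scripts to look and compute and a tool call to move; the robot and the scene stay as the last step left them, time stands still between calls to the robot, and variables do not carry over. Pictures are saved under pics/ and viewed, at most 10 in all, crops included, and the job is handed in when it is done.

Besides the shell and the picture viewer there is one more tool, called after "Call:" as name([rows], argument=value, ...), one row to a line, values as JSON. step_arm: Moves the arm, as the interface text tells. Scaled input: -1 to 1 covers 500 mm each way for a shift and 30 degrees each way for a turn. Its arguments: {"type":"object","properties":{"series":{"type":"array","items":{"type":"object","properties":{"grip":{"type":"number"},"x":{"type":"number","minimum":-1,"maximum":1},"y":{"type":"number","minimum":-1,"maximum":1},"z":{"type":"number","minimum":-1,"maximum":1},"ax":{"type":"number","minimum":-1,"maximum":1},"ay":{"type":"number","minimum":-1,"maximum":1},"az":{"type":"number","minimum":-1,"maximum":1}}}},"force":{"type":"number"}},"required":["series"]}

```bash
ls; mkdir -p pics
cat > h.py <<'E'
import numpy as np, cv2
from workcell import bot, imaging
from scipy.spatial.transform import Rotation as Ro
def ray(c,u,v):
    K=np.array([[c['fx'],0,c['cx']],[0,c['fy'],c['cy']],[0,0,1]])
    d=np.array([(u-c['cx'])/c['fx'],(v-c['cy'])/c['fy']]); p=d.copy()
    for _ in range(30): p=d/(1+c['k1']*(p@p))
    R=np.array(c['R']); t=np.array(c['t']).ravel()
    return -R.T@t, R.T@np.array([p[0],p[1],1])
def plane(c,u,v,z):
    o,d=ray(c,u,v); return o+d*(z-o[2])/d[2]
def proj(c,X):
    x=np.array(c['R'])@np.array(X)+np.array(c['t']).ravel(); p=x[:2]/x[2]; p=p*(1+c['k1']*(p@p))
    return np.array([c['fx']*p[0]+c['cx'],c['fy']*p[1]+c['cy']])
def save(c,n): cv2.imwrite('pics/'+n+'.png',c['img'][:,:,::-1])
def totool(dw):
    s=bot.read_state(); return Ro.from_rotvec(s['tcp_rot']).inv().apply(dw)/0.5
E
python3 - <<'E'
from h import *
import pickle
d={}
for n in('top','side'):
    c=imaging.read_camera(n); save(c,n+'0'); d[n]=c
    o,_=ray(c,320,240); print(n,o,c['k1'],c['fx'], plane(c,320,240,0))
pickle.dump(d,open('c0.pkl','wb'))
s=bot.read_state(); print(s, Ro.from_rotvec(s['tcp_rot']).as_matrix().round(3))
E
```

```text
pics
top [ 0.43589893 -0.09970311  1.44115555] -0.0445463568455823 553.4725905486248 [ 0.62454292 -0.07649039  0.        ]
side [0.5782339  1.12150968 1.16802026] -0.07514479951499377 594.9166507736727 [ 0.5972098  -0.23900068  0.        ]
{'time': 0.1, 'q': array([-1.19291129e+00,  2.64694908e-01,  1.60525939e+00, -2.83507016e-05,
        1.27369313e+00, -3.68897800e-02]), 'joint_vel': array([ 0.00045179, -0.00247495, -0.00443311, -0.00075353, -0.00069591,
       -0.00082241]), 'joint_torque': array([ 5.70978627e-04, -5.16707397e+01, -3.68589199e+01, -3.10496819e-05,
        6.32986616e-03, -1.94360632e-05]), 'tool_pos': array([ 0.27176327, -0.61714478,  0.23006315]), 'tcp_rot': array([-3.07229539e+00, -6.46463252e-01,  5.89214594e-04]), 'wrist_force': array([-0.70700554,  0.46057172, -0.27172492]), 'torque': array([-0.00171899, -0.02231562,  0.01432137]), 'grip_force': 0.0, 'width': 1.0036619125097193} [[ 0.915  0.403 -0.001]
 [ 0.403 -0.915  0.002]
 [ 0.    -0.002 -1.   ]]
```

View pics/top0.png

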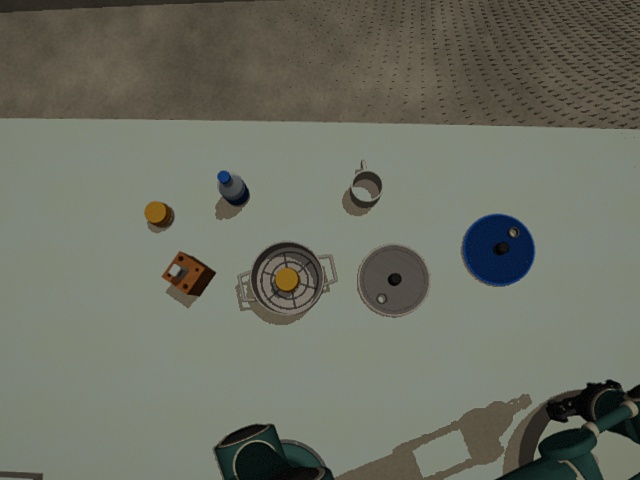

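View pics/side0.png

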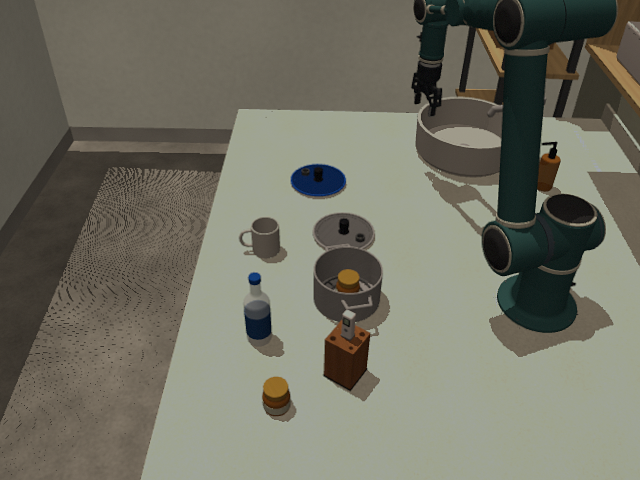

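The top view shows the grey lid at about (394,280) with its port at (381,298), the pot at (287,279), and the block with the white handle top at (177,270). The mug (366,188), bottle (228,185) and spare jar (158,214) stand behind them. The side view agrees, with the handle top near (348,315) and the knob at (344,226).

```bash
cat > m.py <<'E'
from h import *
import pickle
d=pickle.load(open('c0.pkl','rb')); c=d['top']; im=c['img'].astype(int); s=d['side']; si=s['img'].astype(int)
def blobs(m,x0,y0,x1,y1,k=3):
    r=np.zeros(m.shape,np.uint8); r[y0:y1,x0:x1]=m[y0:y1,x0:x1]
    n,_,st,ce=cv2.connectedComponentsWithStats(r); o=np.argsort(-st[1:,4])[:k]+1
    return [(ce[i].round(1),st[i]) for i in o]
g=im.mean(2); sg=si.mean(2); sat=im.max(2)-im.min(2); ssat=si.max(2)-si.min(2)
kb=blobs(g<45,370,255,420,305); print('knob',kb[0]); k=kb[0][0]; print(plane(c,*k,0.05))
p=blobs((g>150)&(sat<25),370,285,392,312); print('port',p[:2])
for q in p[:2]: print(plane(c,*q[0],0.022))
# lid/pot outlines by difference from counter
for n,(x0,y0,x1,y1),z in(('lid',(350,236,438,324),.010),('pot',(240,232,335,322),.11)):
    sub=cv2.GaussianBlur(im[y0:y1,x0:x1].astype(np.uint8),(3,3),0)
    gr=cv2.cvtColor(sub,cv2.COLOR_RGB2GRAY)
    h=cv2.HoughCircles(gr,cv2.HOUGH_GRADIENT,1,50,param1=120,param2=12,minRadius=30,maxRadius=44)
    for a in h[0][:3]: print(n,a+[x0,y0,0],plane(c,a[0]+x0,a[1]+y0,z))
h=blobs((g>120)&(sat<40),166,255,186,280); print('hand',h[0],plane(c,*h[0][0],.21))
b=blobs((im[:,:,0]-im[:,:,2]>50),158,245,220,300); print('block',b[0])
hs=blobs((sg>130)&(ssat<40),338,305,358,342); print('hs',hs[0])
E
python3 m.py
python3 - <<'E'
from h import *
import pickle
d=pickle.load(open('c0.pkl','rb'))
a=cv2.resize(d['top']['img'][235:325,155:275],None,fx=3.3,fy=3.3,interpolation=2); b=cv2.resize(d['side']['img'][300:390,310:390],None,fx=3.3,fy=3.3,interpolation=2)
l=cv2.resize(d['top']['img'][235:325,350:440],None,fx=3.3,fy=3.3,interpolation=2)
q=np.zeros((600,700,3),np.uint8); q[:297,:396]=a; q[:297,400:664]=b; q[300:597,:297]=l
cv2.imwrite('pics/crop1.png',q[:,:,::-1])
w=imaging.read_camera('wrist'); o,dd=ray(w,320,240); st=bot.read_state()
R=Ro.from_rotvec(st['tcp_rot']).as_matrix(); print('wristcam in tool',R.T@(o-st['tool_pos']),R.T@dd,w['fx'])
E
```

```text
knob (array([394.2, 279.1]), array([388, 273,  14,  13, 138], dtype=int32))
[ 0.52277718 -0.26582089  0.05      ]
port []
lid [394.5        279.5         34.59999847] [ 0.52425738 -0.27137866  0.01      ]
pot [288.5        280.5         32.20000076] [ 0.51034958 -0.00465014  0.11      ]
hand (array([168.9, 259.3]), array([166, 255,  10,  14,  73], dtype=int32)) [0.54641107 0.25881861 0.21      ]
block (array([185.3, 272.2]), array([162, 252,  43,  42, 655], dtype=int32))
hs (array([348.6, 313.8]), array([343, 310,  12,   9,  67], dtype=int32))
wristcam in tool [ 0.08312558  0.00065305 -0.14157623] [-0.33677084  0.00571311  0.94172951] 335.14781812286253
```

View pics/crop1.png

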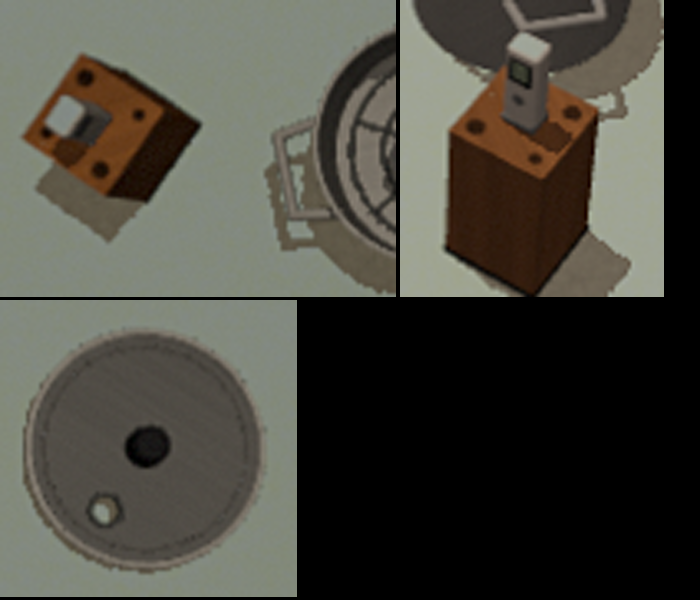

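The crop shows the handle top at about (175,270.5) in the top view and (349,314) in the side view. The lid's port is at (381.5,298.5).

Run:
```python
from h import *
import pickle
d=pickle.load(open('c0.pkl','rb'));c=d['top']
k=plane(c,394.2,279.1,.05); p=plane(c,381.5,298.6,.022); print(k,p,np.linalg.norm((p-k)[:2]),np.degrees(np.arctan2(*(p-k)[1::-1])))
print(plane(c,174.7,270.5,.21),plane(d['side'],348.8,313.6,.21))
print(totool(np.array([.523,-.268,.2])-bot.read_state()['tool_pos']))
```

```text
[ 0.52277718 -0.26582089  0.05      ] [ 0.47409646 -0.23707689  0.022     ] 0.056533437283650956 149.43986974743353
[0.52150301 0.24429487 0.21      ] [0.52518536 0.24745987 0.21      ]
[ 0.74126186 -0.43662265  0.06126511]
```

Call:
step_arm([
  {"x": 0.74, "y": -0.437, "z": 0.06, "az": 0.905, "grip": -0.4},
  {"x": 0.74, "y": -0.437, "z": 0.06, "az": 0.905, "grip": -0.4},
  {"x": 0.74, "y": -0.437, "z": 0.06, "az": 0.905, "grip": -0.4},
  {"x": 0.74, "y": -0.437, "z": 0.06, "az": 0.905, "grip": -0.4},
  {"x": 0.74, "y": -0.437, "z": 0.06, "az": 0.905, "grip": -0.4},
  {"x": 0.74, "y": -0.437, "z": 0.06, "az": 0.905, "grip": -0.4},
  {"x": 0.74, "y": -0.437, "z": 0.06, "az": 0.905, "grip": -0.4},
  {"x": 0.74, "y": -0.437, "z": 0.06, "az": 0.905, "grip": -0.4},
  {"x": 0.74, "y": -0.437, "z": 0.06, "az": 0.905, "grip": -0.4},
  {"x": 0.74, "y": -0.437, "z": 0.06, "az": 0.905, "grip": -0.4},
  {"x": 0.74, "y": -0.437, "z": 0.06, "az": 0.905, "grip": -0.4},
])

```text
validation failed for argument at $.se...
```

Call:
step_arm([
  {"az": 0.905},
  {"az": 0.905},
  {"az": 0.905},
  {"az": 0.905},
  {"az": 0.905},
  {"az": 0.905},
])

```text
validation failed for argument at $.se...
```

Run:
```python
from h import *
import pickle
w=imaging.read_camera('wrist'); save(w,'w1'); t=imaging.read_camera('top'); pickle.dump((w,t),open('c1.pkl','wb'))
s=bot.read_state(); print(s['time'],s['tool_pos'],Ro.from_rotvec(s['tcp_rot']).as_matrix().round(3),s['width'],s['q'].round(2))
print(proj(w,[.523,-.267,.055]),proj(w,[.473,-.238,.022]))
```

```text
0.25 [ 0.27189622 -0.61743601  0.23063069] [[ 0.915  0.403 -0.   ]
 [ 0.403 -0.915  0.001]
 [ 0.    -0.001 -1.   ]] 0.9986305225792226 [-1.19  0.26  1.6  -0.    1.27 -0.04]
[ -32.44820496 -362.29761206] [ -36.11325846 -234.25986973]
```

View pics/w1.png

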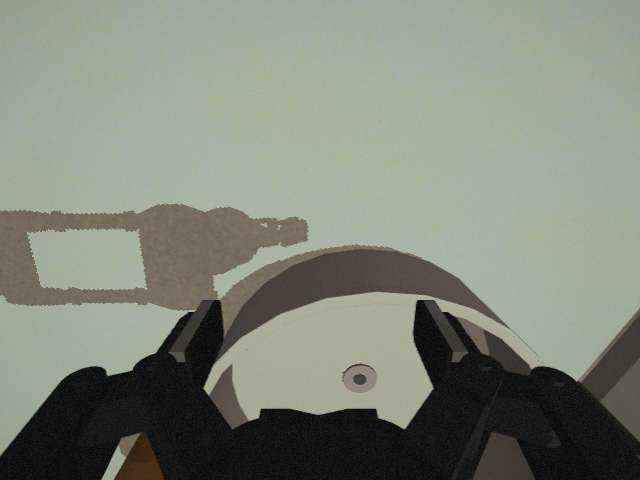

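Both moves were refused by validation, so the arm has not moved. The wrist picture shows the basin under the gripper, with its floor drain at (360,378). I'll test a single small row with every field filled in.

Call:
step_arm([
  {"x": 0.02, "y": 0.0, "z": 0.0, "ax": 0.0, "ay": 0.0, "az": 0.0, "grip": -1.0},
], force=30)

```text
time: 0.35
tool_pos: [0.2805, -0.6139, 0.231]
tcp_rot: [-3.074, -0.645, 0.001]
wrist_force: [0.7, -0.1, -0.5]
width: 1.0
grip_force: 0.0
```

A full row works, so I'll fill in every field.

Call:
step_arm([
  {"x": 0.72, "y": -0.437, "z": 0.0, "ax": 0.0, "ay": 0.0, "az": 0.905, "grip": -0.4},
  {"x": 0.72, "y": -0.437, "z": 0.0, "ax": 0.0, "ay": 0.0, "az": 0.905, "grip": -0.4},
  {"x": 0.72, "y": -0.437, "z": 0.0, "ax": 0.0, "ay": 0.0, "az": 0.905, "grip": -0.4},
  {"x": 0.72, "y": -0.437, "z": 0.0, "ax": 0.0, "ay": 0.0, "az": 0.905, "grip": -0.4},
  {"x": 0.72, "y": -0.437, "z": 0.0, "ax": 0.0, "ay": 0.0, "az": 0.905, "grip": -0.4},
  {"x": 0.72, "y": -0.437, "z": 0.06, "ax": 0.0, "ay": 0.0, "az": 0.905, "grip": -0.4},
  {"x": 0.72, "y": -0.437, "z": 0.06, "ax": 0.0, "ay": 0.0, "az": 0.905, "grip": -0.4},
  {"x": 0.72, "y": -0.437, "z": 0.06, "ax": 0.0, "ay": 0.0, "az": 0.905, "grip": -0.4},
  {"x": 0.72, "y": -0.437, "z": 0.06, "ax": 0.0, "ay": 0.0, "az": 0.905, "grip": -0.4},
  {"x": 0.72, "y": -0.437, "z": 0.06, "ax": 0.0, "ay": 0.0, "az": 0.905, "grip": -0.4},
])

```text
time: 1.35
tool_pos: [0.5241, -0.2647, 0.2004]
tcp_rot: [-3.139, 0.085, 0.001]
wrist_force: [-0.5, -0.7, -0.6]
width: 0.704
grip_force: 0.0
```

Call:
step_arm([
  {"x": 0.0, "y": 0.0, "z": 0.0, "ax": 0.0, "ay": 0.0, "az": 0.905, "grip": -0.4},
  {"x": 0.0, "y": 0.0, "z": 0.0, "ax": 0.0, "ay": 0.0, "az": 0.905, "grip": -0.4},
  {"x": 0.0, "y": 0.0, "z": 0.0, "ax": 0.0, "ay": 0.0, "az": 0.905, "grip": -0.4},
  {"x": 0.0, "y": 0.0, "z": 0.0, "ax": 0.0, "ay": 0.0, "az": 0.905, "grip": -0.4},
  {"x": 0.0, "y": 0.0, "z": 0.0, "ax": 0.0, "ay": 0.0, "az": 0.905, "grip": -0.4},
  {"x": 0.0, "y": 0.0, "z": 0.0, "ax": 0.0, "ay": 0.0, "az": 0.905, "grip": -0.4},
])

```text
time: 1.95
tool_pos: [0.5224, -0.269, 0.2014]
tcp_rot: [3.031, -0.824, 0.0]
wrist_force: [0.1, 0.4, 0.2]
width: 0.701
grip_force: 0.0
```

```bash
cat > look.py <<'E'
from h import *
import pickle,sys
w=imaging.read_camera('wrist'); save(w,sys.argv[1]); pickle.dump(w,open(sys.argv[1]+'.pkl','wb'))
s=bot.read_state(); print(s['time'],s['tool_pos'],Ro.from_rotvec(s['tcp_rot']).as_matrix().round(3),s['width'],s['q'].round(2))
E
python3 look.py w2; python3 -c "
from h import *;import pickle;w=pickle.load(open('w2.pkl','rb'))
print(proj(w,[.523,-.267,.055]),proj(w,[.473,-.238,.022]))"
```

```text
2.0 [ 0.5224791  -0.26893632  0.20136476] [[ 0.862 -0.507  0.   ]
 [-0.507 -0.862 -0.   ]
 [ 0.     0.    -1.   ]] 0.6958757796629366 [-0.52  0.12  1.83 -0.    1.19  1.58]
[315.63439166 220.15157171] [316.30310466 264.49983001]
```

View pics/w2.png

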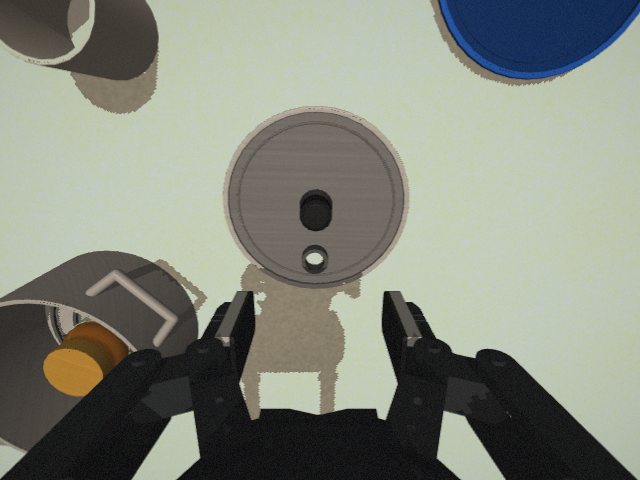

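The wrist view shows the lid centred near (316,197), the knob cap at about (316,214) and the port at (314,258). I'll refine with contours.

Run:
```python
from h import *
import pickle
w=pickle.load(open('w2.pkl','rb')); im=w['img'].astype(int); g=im.mean(2)
# cap top: lower half edge of dark blob
m=(g<50); m[:185]=0;m[240:]=0;m[:,:290]=0;m[:,340:]=0
ys,xs=np.nonzero(m); print(xs.min(),xs.max(),ys.min(),ys.max())
wd=[(y,(xs[ys==y].min()+xs[ys==y].max())/2,np.ptp(xs[ys==y])+1) for y in range(ys.min(),ys.max()+1,4)]; print(wd)
# port bright hole
print(g[258,295:336].astype(int)); print(g[240:280,314].astype(int))
# lid disc: colour differs from counter (counter greenish bright)
# sample brim edge along radial lines from (316,197)
print(g[197,215:260].astype(int)); print(g[197,380:420].astype(int)); print(g[100:135,316].astype(int)); print(g[270:300,316].astype(int))
for r in(213,215,217): print(plane(w,316,r,.055))
for r in(257,259): print(plane(w,314.5,r,.022))
```

```text
300 331 190 230
[(190, np.float64(315.5), np.int64(8)), (194, np.float64(315.5), np.int64(22)), (198, np.float64(315.5), np.int64(28)), (202, np.float64(315.5), np.int64(32)), (206, np.float64(315.5), np.int64(32)), (210, np.float64(315.5), np.int64(30)), (214, np.float64(315.0), np.int64(31)), (218, np.float64(315.0), np.int64(31)), (222, np.float64(315.5), np.int64(28)), (226, np.float64(316.0), np.int64(23)), (230, np.float64(315.5), np.int64(8))]
[107 104 107 106 106 104  89  68  80  77 102 164 195 197 196 196 198 196
 199 198 197 195 192 192 193 195 196 167 103  77  78  78  73  88 106 105
 108 107 104 107 107]
[105 101 106 111  90  37  43  39  42  72  77  76 105 196 198 198 199 197
 198 196 195 197 197 195 108  43  40  40  44  44  37  47  44  51  88  91
  99 107 108 105]
[196 195 197 196 196 197 194 187 171 164 163 164 145 102  84 107 107 106
 105 104 103 103 100  97  91 102 105 107 108 109 105 107 105 106 106 107
 106 106 108 106 106 106 106 104 105]
[107 109 111 109 107 105 108 111 110 107 109 106  97  85  94 103 110 106
 108 109 107 109 101  91 128 158 158 157 159 180 194 193 192 192 194 192
 197 198 196 195]
[193 192 193 192 194 195 154 173 169 161 156 145  84 105 106 108 108 107
 107 108 110  99  99  89  92 111 107 107 108 109 110 109 107 105 109]
[ 52  47  49  58  85  91 102 104 107 104 102 105  96  59  76  92  89  87
  95 124 123 125 126 130 132 131 129 128 127 130]
[ 0.52852954 -0.27064496  0.055     ]
[ 0.52694492 -0.2697093   0.055     ]
[ 0.525354   -0.26876992  0.055     ]
[ 0.48122932 -0.24068807  0.022     ]
[ 0.47930014 -0.23954521  0.022     ]
```

Call:
step_arm([
  {"x": 0.0065, "y": -0.004, "z": 0.1, "ax": 0.0, "ay": 0.0, "az": 0.0, "grip": -0.4},
  {"x": 0.0065, "y": -0.004, "z": 0.2, "ax": 0.0, "ay": 0.0, "az": 0.0, "grip": -0.4},
  {"x": 0.0065, "y": -0.004, "z": 0.28, "ax": 0.0, "ay": 0.0, "az": 0.0, "grip": -0.4},
  {"x": 0.0065, "y": -0.004, "z": 0.33, "ax": 0.0, "ay": 0.0, "az": 0.0, "grip": -0.4},
  {"x": 0.0065, "y": -0.004, "z": 0.355, "ax": 0.0, "ay": 0.0, "az": 0.0, "grip": -0.4},
  {"x": 0.0065, "y": -0.004, "z": 0.366, "ax": 0.0, "ay": 0.0, "az": 0.0, "grip": -0.4},
  {"x": 0.0065, "y": -0.004, "z": 0.366, "ax": 0.0, "ay": 0.0, "az": 0.0, "grip": -0.4},
])

```text
time: 2.7
tool_pos: [0.5268, -0.2689, 0.0186]
tcp_rot: [3.031, -0.827, 0.001]
wrist_force: [0.3, 0.3, 0.2]
width: 0.701
grip_force: 0.0
```

Call:
step_arm([
  {"x": 0.0, "y": 0.0, "z": 0.0, "ax": 0.0, "ay": 0.0, "az": 0.0, "grip": 1.0},
  {"x": 0.0, "y": 0.0, "z": 0.0, "ax": 0.0, "ay": 0.0, "az": 0.0, "grip": 1.0},
  {"x": 0.0, "y": 0.0, "z": 0.0, "ax": 0.0, "ay": 0.0, "az": 0.0, "grip": 1.0},
  {"x": 0.0, "y": 0.0, "z": 0.0, "ax": 0.0, "ay": 0.0, "az": 0.0, "grip": 1.0},
  {"x": 0.0, "y": 0.0, "z": 0.0, "ax": 0.0, "ay": 0.0, "az": 0.0, "grip": 1.0},
  {"x": 0.0, "y": 0.0, "z": 0.0, "ax": 0.0, "ay": 0.0, "az": 0.0, "grip": 1.0},
], force=60)

```text
time: 3.3
tool_pos: [0.5279, -0.2695, 0.0205]
tcp_rot: [3.03, -0.827, 0.006]
wrist_force: [0.0, 0.0, 6.8]
width: 0.326
grip_force: 59.2
```

Call:
step_arm([
  {"x": 0.0, "y": 0.0, "z": -0.02, "ax": 0.0, "ay": 0.0, "az": 0.0, "grip": 1.0},
  {"x": 0.0, "y": 0.0, "z": -0.08, "ax": 0.0, "ay": 0.0, "az": 0.0, "grip": 1.0},
  {"x": 0.0, "y": 0.0, "z": -0.18, "ax": 0.0, "ay": 0.0, "az": 0.0, "grip": 1.0},
  {"x": 0.0, "y": 0.0, "z": -0.28, "ax": 0.0, "ay": 0.0, "az": 0.0, "grip": 1.0},
  {"x": 0.0, "y": 0.0, "z": -0.36, "ax": 0.0, "ay": 0.0, "az": 0.0, "grip": 1.0},
  {"x": 0.0, "y": 0.0, "z": -0.36, "ax": 0.0, "ay": 0.0, "az": 0.0, "grip": 1.0},
])

```text
time: 3.9
tool_pos: [0.5303, -0.2708, 0.2068]
tcp_rot: [3.027, -0.826, 0.021]
wrist_force: [1.2, -0.7, -2.6]
width: 0.329
grip_force: 59.9
```

The lid is held (opening about 28 mm, weight felt). Next I'll measure the pot rim.

Run:
```python
from h import *
import pickle
d=pickle.load(open('c0.pkl','rb'))
a=cv2.resize(d['top']['img'][230:325,235:340],None,fx=5,fy=5,interpolation=0); b=cv2.resize(d['side']['img'][240:330,305:390],None,fx=4,fy=4,interpolation=0)[:, :270]
q=np.zeros((480,800,3),np.uint8); q[:475,:525]=a; q[:360,528:798]=b
cv2.imwrite('pics/crop2.png',q[:,:,::-1])
s=bot.read_state(); print(Ro.from_rotvec(s['tcp_rot']).as_matrix().round(4))
# overlay test: predicted rim extents for a guess
c=d['top']
for X in((.514,0),):
    t=np.linspace(0,2*np.pi,8,endpoint=False)
    for n,r in(('outer',.09),('inner',.086)): print(n,[proj(c,[X[0]+r*np.cos(u),X[1]+r*np.sin(u),.11]).round(1).tolist() for u in t])
```

```text
[[ 8.613e-01 -5.080e-01  1.200e-02]
 [-5.080e-01 -8.613e-01 -6.800e-03]
 [ 1.380e-02 -3.000e-04 -9.999e-01]]
outer [[287.7, 241.9], [261.2, 252.1], [249.3, 278.1], [259.3, 304.9], [285.5, 316.6], [312.4, 306.1], [324.0, 279.7], [313.7, 253.2]]
inner [[287.7, 243.5], [262.3, 253.3], [251.0, 278.2], [260.5, 303.8], [285.6, 314.9], [311.3, 304.9], [322.3, 279.7], [312.5, 254.3]]
```

View pics/crop2.png

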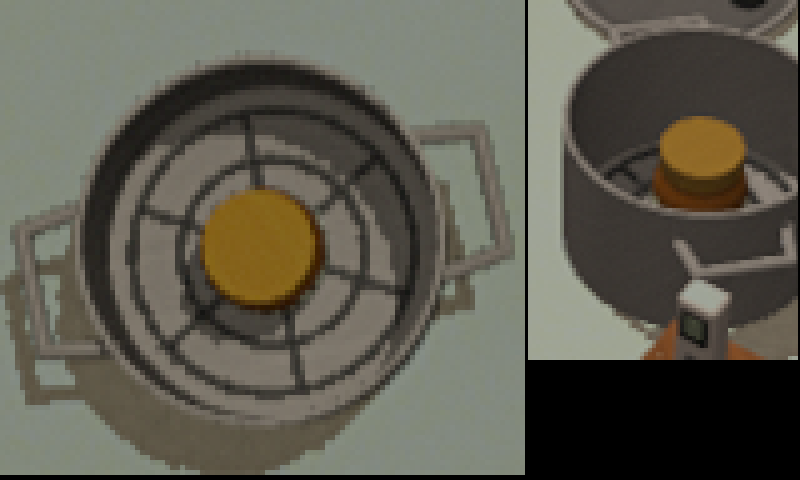

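The crop shows the rim's outer edge spanning columns 250.5–324 and rows 241.5–315 in the top image. I'll fit its centre from radial profiles in both cameras.

Run:
```python
from h import *
import pickle
from scipy.ndimage import map_coordinates
from scipy.optimize import least_squares
d=pickle.load(open('c0.pkl','rb')); C=np.array([.517,-.001]); rr=np.arange(.080,.1001,.0005)
for n in('top','side'):
    c=d[n]; im=c['img'].astype(float); P=[]
    for a in np.radians(np.arange(0,360,5)):
        u=np.array([np.cos(a),np.sin(a)])
        px=np.array([proj(c,[*(C+r*u),.11]) for r in rr])
        ch=np.array([map_coordinates(im[:,:,k],[px[:,1],px[:,0]],order=1) for k in range(3)])
        col=ch[1]-ch[0]     # counter is greenish, rim is reddish-grey
        P.append(col)
    P=np.array(P); hi=np.median(P[:,-6:]); lo=np.median(P[:,:10])
    E=[]
    for i,a in enumerate(np.radians(np.arange(0,360,5))):
        m=(hi+lo)/2; k=np.nonzero(P[i]>m)[0]
        ok=len(k) and k[0]>4 and (P[i][k[0]+2:]>m).all() and k[0]<len(rr)-5
        if ok: E.append((a,rr[k[0]]))
    E=np.array(E); print(n,hi,lo,len(E))
    f=lambda p:np.hypot(C[0]+E[:,1]*np.cos(E[:,0])-p[0],C[1]+E[:,1]*np.sin(E[:,0])-p[1])-p[2]
    s=least_squares(f,[*C,.09],loss='soft_l1',f_scale=.001); print(s.x.round(4),np.abs(s.fun).mean())
c=d['top']; print('handles',plane(c,287.5,278.2,.093),'jar',plane(c,287,279.6,.088))
```

```text
top 6.465922170109323 -3.52130037366873 43
[5.162e-01 4.000e-04 9.190e-02] 0.0010306202986930743
side -3.9647727050374364 -5.931111416738798 30
[0.5215 0.0035 0.0907] 0.000695198190916924
handles [ 0.51685168 -0.00083458  0.093     ] jar [0.51370131 0.00065669 0.088     ]
```

Call:
step_arm([
  {"x": -0.03, "y": -0.046, "z": 0.0, "ax": 0.0, "ay": -0.026, "az": 0.0, "grip": 1.0},
  {"x": -0.08, "y": -0.124, "z": 0.0, "ax": 0.0, "ay": -0.026, "az": 0.0, "grip": 1.0},
  {"x": -0.13, "y": -0.201, "z": 0.0, "ax": 0.0, "ay": -0.026, "az": 0.0, "grip": 1.0},
  {"x": -0.18, "y": -0.279, "z": 0.0, "ax": 0.0, "ay": -0.026, "az": 0.0, "grip": 1.0},
  {"x": -0.23, "y": -0.356, "z": 0.0, "ax": 0.0, "ay": -0.026, "az": 0.0, "grip": 1.0},
  {"x": -0.27, "y": -0.418, "z": 0.0, "ax": 0.0, "ay": -0.026, "az": 0.0, "grip": 1.0},
  {"x": -0.295, "y": -0.457, "z": 0.0, "ax": 0.0, "ay": -0.026, "az": 0.0, "grip": 1.0},
  {"x": -0.295, "y": -0.457, "z": 0.05, "ax": 0.0, "ay": -0.026, "az": 0.0, "grip": 1.0},
  {"x": -0.295, "y": -0.457, "z": 0.1, "ax": 0.0, "ay": -0.026, "az": 0.0, "grip": 1.0},
  {"x": -0.295, "y": -0.457, "z": 0.1, "ax": 0.0, "ay": -0.026, "az": 0.0, "grip": 1.0},
  {"x": -0.295, "y": -0.457, "z": 0.1, "ax": 0.0, "ay": -0.026, "az": 0.0, "grip": 1.0},
])

```text
time: 5.0
tool_pos: [0.5139, 0.0032, 0.1469]
tcp_rot: [-3.028, 0.826, 0.026]
wrist_force: [-0.7, -0.3, -2.7]
width: 0.329
grip_force: 60.2
```

Run:
```python
from h import *
import pickle
t=imaging.read_camera('top'); sd=imaging.read_camera('side'); pickle.dump((t,sd),open('c2.pkl','wb'))
s=bot.read_state(); print(s['time'],s['tool_pos'],Ro.from_rotvec(s['tcp_rot']).as_matrix().round(4))
print(totool(np.array([.519,.001,s['tool_pos'][2]])-s['tool_pos']))
q=np.zeros((480,800,3),np.uint8); q[:475,:475]=cv2.resize(t['img'][230:325,240:335],None,fx=5,fy=5,interpolation=0); q[:480,480:]=cv2.resize(sd['img'][200:320,308:388],None,fx=4,fy=4,interpolation=0)
cv2.imwrite('pics/crop3.png',q[:,:,::-1])
```

```text
5.1 [0.51603595 0.00289152 0.1491525 ] [[ 8.611e-01 -5.084e-01 -1.050e-02]
 [-5.083e-01 -8.611e-01  6.800e-03]
 [-1.250e-02 -5.000e-04 -9.999e-01]]
[ 7.02754752e-03  2.44009662e-04 -8.82386139e-05]
```

View pics/crop3.png

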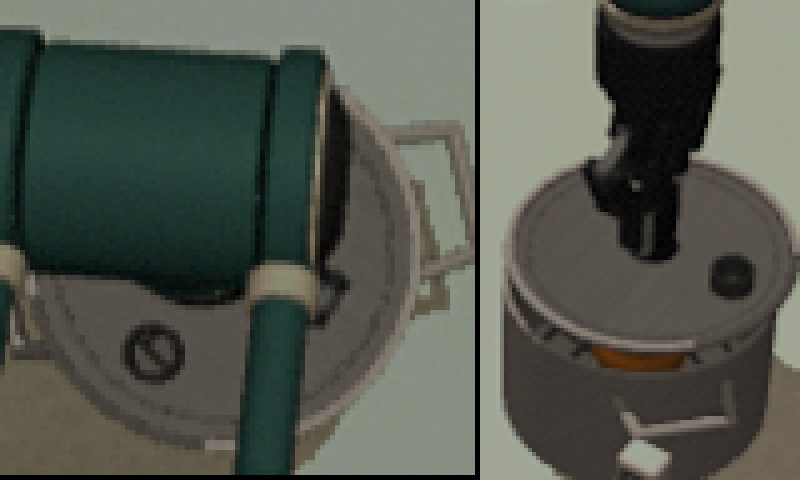

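The lid hovers over the pot. In the side view it sits slightly to the right, which is −x. I'll level the tool, nudge +x, then calibrate both cameras against the lid, whose pose I know.

Call:
step_arm([
  {"x": 0.008, "y": 0.0, "z": 0.0, "ax": 0.0, "ay": 0.026, "az": 0.0, "grip": 1.0},
  {"x": 0.008, "y": 0.0, "z": 0.0, "ax": 0.0, "ay": 0.026, "az": 0.0, "grip": 1.0},
  {"x": 0.008, "y": 0.0, "z": 0.0, "ax": 0.0, "ay": 0.026, "az": 0.0, "grip": 1.0},
  {"x": 0.008, "y": 0.0, "z": 0.0, "ax": 0.0, "ay": 0.026, "az": 0.0, "grip": 1.0},
  {"x": 0.008, "y": 0.0, "z": 0.0, "ax": 0.0, "ay": 0.026, "az": 0.0, "grip": 1.0},
])

```text
time: 5.6
tool_pos: [0.5189, 0.0011, 0.1484]
tcp_rot: [-3.031, 0.827, -0.0]
wrist_force: [0.3, -0.6, -3.5]
width: 0.33
grip_force: 60.2
```

```bash
cat > fit.py <<'E'
from h import *
from scipy.ndimage import map_coordinates
from scipy.optimize import least_squares
def fit(c,C,z,R,span,thr=None):
    im=c['img'].astype(float); rr=np.arange(R-.012,R+.012,.0005); E=[]
    for a in np.radians(span):
        px=np.array([proj(c,[C[0]+r*np.cos(a),C[1]+r*np.sin(a),z]) for r in rr])
        g=np.array([map_coordinates(im[:,:,k],[px[:,1],px[:,0]],order=1) for k in range(3)])
        k=g[1]-g[0]; k=np.convolve(k,np.ones(3)/3,'same')[2:-2]; dk=np.gradient(k)
        i=np.argmax(dk)
        if dk[i]>.5 and 3<i<len(dk)-4: E.append((a,rr[i+2]))
    E=np.array(E)
    f=lambda p:np.hypot(C[0]+E[:,1]*np.cos(E[:,0])-p[0],C[1]+E[:,1]*np.sin(E[:,0])-p[1])-R
    s=least_squares(f,C,loss='soft_l1',f_scale=.001); return s.x.round(4),len(E),np.median(np.abs(s.fun))
E
python3 - <<'E'
from fit import *
import pickle
d=pickle.load(open('c0.pkl','rb'))
t=imaging.read_camera('top'); sd=imaging.read_camera('side'); pickle.dump((t,sd),open('c3.pkl','wb'))
s=bot.read_state(); p=s['tool_pos']; print(s['time'],p,Ro.from_rotvec(s['tcp_rot']).as_matrix()[2].round(4))
zb=p[2]+.0205-.030
A=np.arange(0,360,4)
print('side lid',fit(sd,p[:2],zb,.0945,A)); print('side pot',fit(d['side'],[.519,.001],.11,.09,A))
print('top lid',fit(t,p[:2],zb,.0945,A)); print('top pot',fit(d['top'],[.519,.001],.11,.09,A))
print('top lid0',fit(d['top'],[.5265,-.269],.010,.0945,A),'side lid0',fit(d['side'],[.5265,-.269],.010,.0945,A))
E
```

```text
5.7 [0.51885811 0.00113312 0.14823608] [-1.e-04 -0.e+00 -1.e+00]
side lid (array([5.187e-01, 2.000e-04]), 63, np.float64(0.0007102225067708579))
side pot (array([0.5205, 0.0006]), 61, np.float64(0.00077570427170566))
top lid (array([0.5158, 0.0018]), 38, np.float64(0.0007802365501904801))
top pot (array([5.178e-01, 1.000e-04]), 65, np.float64(0.0005376537459403086))
top lid0 (array([ 0.5236, -0.2679]), 90, np.float64(0.0008457770737990769)) side lid0 (array([ 0.5271, -0.2717]), 72, np.float64(0.001171768300926898))
```

The bias-corrected pot centre is about (0.5207, 0.0005). I'll shift about 2 mm and lower slowly.

Call:
step_arm([
  {"x": 0.0037, "y": -0.001, "z": 0.0, "ax": 0.0, "ay": 0.0, "az": 0.0, "grip": 1.0},
  {"x": 0.0037, "y": -0.001, "z": 0.01, "ax": 0.0, "ay": 0.0, "az": 0.0, "grip": 1.0},
  {"x": 0.0037, "y": -0.001, "z": 0.02, "ax": 0.0, "ay": 0.0, "az": 0.0, "grip": 1.0},
  {"x": 0.0037, "y": -0.001, "z": 0.03, "ax": 0.0, "ay": 0.0, "az": 0.0, "grip": 1.0},
  {"x": 0.0037, "y": -0.001, "z": 0.038, "ax": 0.0, "ay": 0.0, "az": 0.0, "grip": 1.0},
  {"x": 0.0037, "y": -0.001, "z": 0.045, "ax": 0.0, "ay": 0.0, "az": 0.0, "grip": 1.0},
  {"x": 0.0037, "y": -0.001, "z": 0.05, "ax": 0.0, "ay": 0.0, "az": 0.0, "grip": 1.0},
  {"x": 0.0037, "y": -0.001, "z": 0.054, "ax": 0.0, "ay": 0.0, "az": 0.0, "grip": 1.0},
  {"x": 0.0037, "y": -0.001, "z": 0.054, "ax": 0.0, "ay": 0.0, "az": 0.0, "grip": 1.0},
  {"x": 0.0037, "y": -0.001, "z": 0.054, "ax": 0.0, "ay": 0.0, "az": 0.0, "grip": 1.0},
])

```text
time: 6.7
tool_pos: [0.5207, 0.0006, 0.1225]
tcp_rot: [3.031, -0.827, -0.0]
wrist_force: [-5.3, 0.0, 6.1]
width: 0.331
grip_force: 61.0
```

The lid is on the rim at the expected height. I'll release it and rise.

Call:
step_arm([
  {"x": 0.0, "y": 0.0, "z": -0.002, "ax": 0.0, "ay": 0.0, "az": 0.0, "grip": 0.3},
  {"x": 0.0, "y": 0.0, "z": -0.002, "ax": 0.0, "ay": 0.0, "az": 0.0, "grip": 0.0},
  {"x": 0.0, "y": 0.0, "z": -0.002, "ax": 0.0, "ay": 0.0, "az": 0.0, "grip": -0.4},
  {"x": 0.0, "y": 0.0, "z": -0.002, "ax": 0.0, "ay": 0.0, "az": 0.0, "grip": -0.4},
  {"x": 0.0, "y": 0.0, "z": -0.002, "ax": 0.0, "ay": 0.0, "az": 0.0, "grip": -0.4},
  {"x": 0.0, "y": 0.0, "z": -0.03, "ax": 0.0, "ay": 0.0, "az": 0.0, "grip": -0.4},
  {"x": 0.0, "y": 0.0, "z": -0.09, "ax": 0.0, "ay": 0.0, "az": 0.0, "grip": -0.4},
  {"x": 0.0, "y": 0.0, "z": -0.17, "ax": 0.0, "ay": 0.0, "az": 0.0, "grip": -0.4},
  {"x": 0.0, "y": 0.0, "z": -0.25, "ax": 0.0, "ay": 0.0, "az": 0.0, "grip": -0.4},
  {"x": 0.0, "y": 0.0, "z": -0.32, "ax": 0.0, "ay": 0.0, "az": 0.0, "grip": -0.4},
  {"x": 0.0, "y": 0.0, "z": -0.32, "ax": 0.0, "ay": 0.0, "az": 0.0, "grip": -0.4},
  {"x": 0.0, "y": 0.0, "z": -0.32, "ax": 0.0, "ay": 0.0, "az": 0.0, "grip": -0.4},
])

```text
time: 7.9
tool_pos: [0.5216, 0.0006, 0.2835]
tcp_rot: [-3.03, 0.827, -0.006]
wrist_force: [0.6, -0.4, -0.0]
width: 0.699
grip_force: 0.0
```

```bash
python3 look.py w3
python3 - <<'E'
from fit import *
import pickle
w=pickle.load(open('w3.pkl','rb')); s=bot.read_state(); print(s['wrist_force'])
k=np.array([.5207,.0006]); u=np.array([-.862,.507])*.058
print(proj(w,[*k,.157]),proj(w,[*(k+u),.124]))
sd=imaging.read_camera('side'); A=np.arange(0,360,4)
print('side lid',fit(sd,k,.12,.0945,A)); pickle.dump(sd,open('s3.pkl','wb'))
E
```

```text
7.95 [0.52056958 0.00061422 0.28156068] [[ 0.861 -0.508  0.   ]
 [-0.508 -0.861 -0.   ]
 [ 0.    -0.    -1.   ]] 0.6999022680478065 [-0.05 -0.06  1.87  0.    1.33  2.06]
[ 0.12119619 -0.85628063 -0.6045077 ]
[318.66567626 227.53536596] [318.73564803 273.64036641]
side lid (array([0.5211, 0.0072]), 72, np.float64(0.0009889782637242314))
```

View pics/w3.png

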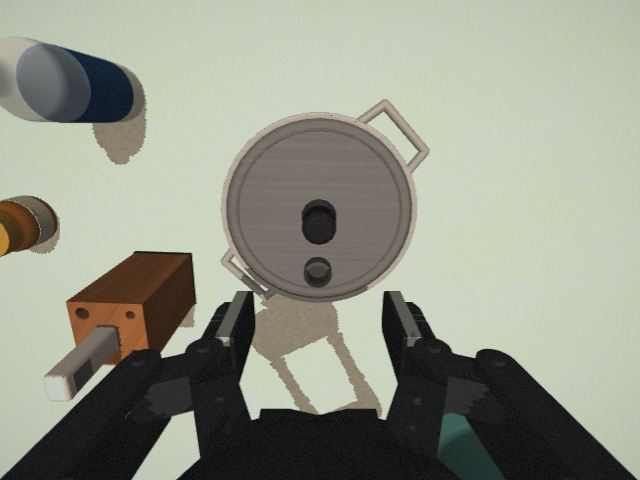

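The lid is seated, with its brim concentric with the pot. The knob is at (319,222), the port mouth at about (318,271) and the thermometer handle's top at about (60,386). Before turning the wrist I need the handle's yaw.

Run:
```python
from h import *
import pickle
w=pickle.load(open('w3.pkl','rb')); s=pickle.load(open('s3.pkl','rb'))
q=np.zeros((600,800,3),np.uint8); q[:480,:480]=cv2.resize(w['img'][310:406,35:131],None,fx=5,fy=5,interpolation=0); q[:480,484:800]=cv2.resize(s['img'][303:351,333:365],(316,480),interpolation=0)[:, :316]
cv2.imwrite('pics/crop4.png',q[:480,:,::-1])
im=w['img'].astype(int).mean(2)
print(im[255:290:1,318].astype(int)); print(im[272,298:340].astype(int)); print(im[225:250,318].astype(int))
```

```text
[113 112  39  43  46  45  42  78  86  82  77  65  66  62  64  64  64  67
  65  65  65  65  53  33  31  27  35  33  33  48  44  48  62  93 101]
[109 109 110 110 109  89  54  48  49  41  37  56  66  63  61  63  66  66
  69  65  67  61  66  67  65  66  63  65  54  43  47  47  45  84 106 108
 107 111 110 108 108 107]
[ 37  31  40  32  35  34  36  32  31  38  36  35  34  34  35  40  30  28
  28  40 113 111 109 112 111]
```

View pics/crop4.png

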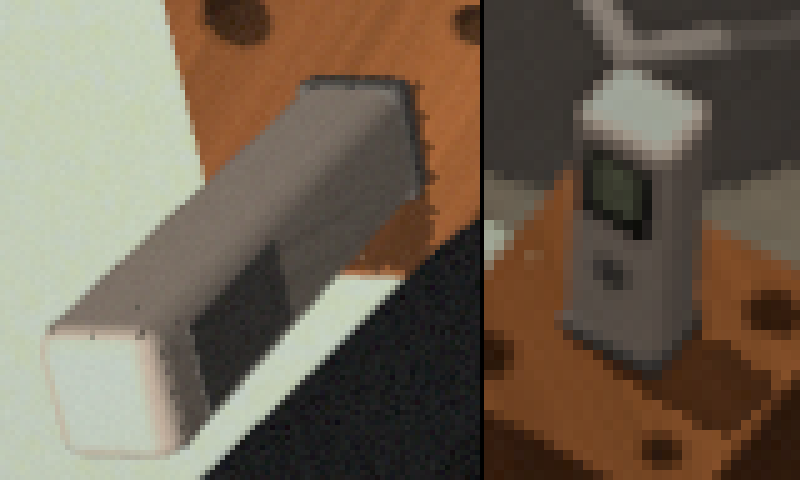

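The display face, which is one of the flat grip faces, has its normal along roughly the current tool y, so a half-turned yaw (about 149°) will suit. I'll refine the handle yaw and centre, and the port.

Run:
```python
from h import *
import pickle
w=pickle.load(open('w3.pkl','rb')); s=pickle.load(open('s3.pkl','rb'))
P=[plane(w,35+x/5,310+y/5,.135) for x,y in((302,78),(405,82),(420,195))]
for a,b in((0,1),(1,2)): v=P[b]-P[a]; print(np.linalg.norm(v),np.degrees(np.arctan2(v[1],v[0])))
print('centre base',(P[0]+P[2])/2)
T=[plane(w,35+x/5,310+y/5,.21) for x,y in((45,328),(172,332),(195,445),(70,458))]
for a,b in((0,1),(1,2),(2,3),(3,0)): v=T[b]-T[a]; print(np.linalg.norm(v),np.degrees(np.arctan2(v[1],v[0])))
print('centre top',np.mean(T,0))
S=[plane(s,333+(x-484)/9.875,303+y/10,.135) for x,y in((560,325),(650,368),(697,325))]
for a,b in((0,1),(1,2)): v=S[b]-S[a]; print('side',np.linalg.norm(v),np.degrees(np.arctan2(v[1],v[0])))
print((S[0]+S[2])/2)
d=np.array([-.861,.508]);
lo=plane(w,317.3,288,.124)[:2]-.014*d; k=plane(w,318.5,245.,.157)[:2]; print('port',lo,'hole row',plane(w,317.3,277.2,.124)[:2]-.01*d)
l,r=plane(w,303.3,272,.124),plane(w,330.7,272,.124); print(np.linalg.norm(l-r),(l+r)/2)
print('cap',k-.015*d)
```

```text
0.020696155901075576 -123.02161594397548
0.027280015228580885 144.95841853545457
centre base [0.52311819 0.24993441 0.135     ]
0.02008192280154148 -122.56926384784948
0.02273451959389928 145.32192731731715
0.021375315591894366 66.91797195285216
0.026306629977688838 -36.57481147204642
centre top [0.5242911  0.24105309 0.21      ]
side 0.023511227610695552 150.07177169380302
side 0.01684597483246193 -130.15294413410726
[0.52433417 0.24548734 0.135     ]
port [0.46987267 0.0321612 ] hole row [0.47669934 0.02811944]
0.0270143700439979 [0.47310257 0.03057982 0.124     ]
cap [0.52022972 0.00103647]
```

Call:
step_arm([
  {"x": -0.05, "y": -0.085, "z": -0.03, "ax": 0.0, "ay": 0.0, "az": -0.2, "grip": -0.4},
  {"x": -0.12, "y": -0.21, "z": -0.03, "ax": 0.0, "ay": 0.0, "az": -0.45, "grip": -0.4},
  {"x": -0.19, "y": -0.33, "z": -0.03, "ax": 0.0, "ay": 0.0, "az": -0.7, "grip": -0.4},
  {"x": -0.23, "y": -0.4, "z": -0.03, "ax": 0.0, "ay": 0.0, "az": -0.98, "grip": -0.4},
  {"x": -0.243, "y": -0.425, "z": -0.03, "ax": 0.0, "ay": 0.0, "az": -0.98, "grip": -0.4},
  {"x": -0.243, "y": -0.425, "z": -0.03, "ax": 0.0, "ay": 0.0, "az": -0.98, "grip": -0.4},
])

```text
time: 8.6
tool_pos: [0.5224, 0.2502, 0.2936]
tcp_rot: [-3.141, 0.022, 0.007]
wrist_force: [0.2, -0.3, 0.3]
width: 0.704
grip_force: 0.0
```

Call:
step_arm([
  {"x": 0.0, "y": 0.0, "z": 0.0, "ax": 0.0, "ay": 0.0, "az": -0.28, "grip": -0.4},
  {"x": 0.0, "y": 0.0, "z": 0.0, "ax": 0.0, "ay": 0.0, "az": -0.56, "grip": -0.4},
  {"x": 0.0, "y": 0.0, "z": 0.0, "ax": 0.0, "ay": 0.0, "az": -0.84, "grip": -0.4},
  {"x": 0.0, "y": 0.0, "z": 0.0, "ax": 0.0, "ay": 0.0, "az": -0.98, "grip": -0.4},
])

```text
time: 9.0
tool_pos: [0.5231, 0.2442, 0.2941]
tcp_rot: [3.044, 0.773, -0.006]
wrist_force: [-0.3, -0.7, -0.1]
width: 0.7
grip_force: 0.0
```

Call:
step_arm([
  {"x": 0.0, "y": 0.0, "z": 0.0, "ax": 0.0, "ay": 0.0, "az": -0.28, "grip": -0.4},
  {"x": 0.0, "y": 0.0, "z": 0.0, "ax": 0.0, "ay": 0.0, "az": -0.56, "grip": -0.4},
  {"x": 0.0, "y": 0.0, "z": 0.0, "ax": 0.0, "ay": 0.0, "az": -0.84, "grip": -0.4},
  {"x": 0.0, "y": 0.0, "z": 0.0, "ax": 0.0, "ay": 0.0, "az": -0.98, "grip": -0.4},
])

```text
time: 9.4
tool_pos: [0.5232, 0.2441, 0.2941]
tcp_rot: [-2.749, -1.52, 0.006]
wrist_force: [-0.1, 0.1, 0.5]
width: 0.697
grip_force: 0.0
```

Call:
step_arm([
  {"x": 0.0, "y": 0.0, "z": 0.0, "ax": 0.0, "ay": 0.0, "az": -0.28, "grip": -0.4},
  {"x": 0.0, "y": 0.0, "z": 0.0, "ax": 0.0, "ay": 0.0, "az": -0.56, "grip": -0.4},
  {"x": 0.0, "y": 0.0, "z": 0.0, "ax": 0.0, "ay": 0.0, "az": -0.84, "grip": -0.4},
  {"x": 0.0, "y": 0.0, "z": 0.0, "ax": 0.0, "ay": 0.0, "az": -0.98, "grip": -0.4},
])

```text
time: 9.8
tool_pos: [0.5232, 0.2441, 0.2941]
tcp_rot: [-2.273, -2.167, 0.006]
wrist_force: [-0.2, 0.3, 0.9]
width: 0.698
grip_force: 0.0
```

Call:
step_arm([
  {"x": 0.0, "y": 0.0, "z": 0.0, "ax": 0.0, "ay": 0.0, "az": -0.28, "grip": -0.4},
  {"x": 0.0, "y": 0.0, "z": 0.0, "ax": 0.0, "ay": 0.0, "az": -0.56, "grip": -0.4},
  {"x": 0.0, "y": 0.0, "z": 0.0, "ax": 0.0, "ay": 0.0, "az": -0.84, "grip": -0.4},
  {"x": 0.0, "y": 0.0, "z": 0.0, "ax": 0.0, "ay": 0.0, "az": -0.98, "grip": -0.4},
])

```text
time: 10.2
tool_pos: [0.5232, 0.2441, 0.2941]
tcp_rot: [-1.648, -2.672, 0.005]
wrist_force: [-0.6, -0.1, -0.3]
width: 0.7
grip_force: 0.0
```

Call:
step_arm([
  {"x": 0.0, "y": 0.0, "z": 0.0, "ax": 0.0, "ay": 0.0, "az": -0.28, "grip": -0.4},
  {"x": 0.0, "y": 0.0, "z": 0.0, "ax": 0.0, "ay": 0.0, "az": -0.56, "grip": -0.4},
  {"x": 0.0, "y": 0.0, "z": 0.0, "ax": 0.0, "ay": 0.0, "az": -0.84, "grip": -0.4},
  {"x": 0.0, "y": 0.0, "z": 0.0, "ax": 0.0, "ay": 0.0, "az": -0.98, "grip": -0.4},
  {"x": 0.0, "y": 0.0, "z": 0.0, "ax": 0.0, "ay": 0.0, "az": -0.98, "grip": -0.4},
])

```text
time: 10.7
tool_pos: [0.5233, 0.2442, 0.2943]
tcp_rot: [-0.922, -3.001, 0.004]
wrist_force: [0.2, 0.3, 0.1]
width: 0.703
grip_force: 0.0
```

```bash
python3 look.py w4
python3 - <<'E'
from h import *
import pickle
w=pickle.load(open('w4.pkl','rb')); im=w['img'].astype(int); st=bot.read_state()
pu=proj(w,[.524,.2455,.21]); print('pred',pu, 'yaw',np.degrees(np.arctan2(*Ro.from_rotvec(st['tcp_rot']).as_matrix()[1::-1,0])))
x,y=pu.astype(int); sub=im[y-40:y+40,x-50:x+50]; 
m=((sub.mean(2)>165)&(np.ptp(sub,axis=2)<60)).astype(np.uint8)
n,l,s,c=cv2.connectedComponentsWithStats(m)
for i in range(1,n):
    if s[i,4]>80: 
        ctr=max(cv2.findContours((l==i).astype(np.uint8),0,1)[0],key=len); r=cv2.minAreaRect(ctr); print(c[i]+[x-50,y-40],s[i],r[1:],plane(w,r[0][0]+x-50,r[0][1]+y-40,.21), sub[l==i].mean(0))
E
```

```text
10.75 [0.52339386 0.24437402 0.29458812] [[-0.826  0.563 -0.003]
 [ 0.563  0.826 -0.001]
 [ 0.001 -0.003 -1.   ]] 0.7003830733719831 [ 0.39  0.05  1.73 -0.    1.36 -0.58]
pred [320.65656891 241.40682817] yaw 145.72875795669955
[318.01903526 253.18386329] [   0    0  100   80 4623] ((79.0, 99.0), 90.0) [0.52296214 0.24520078 0.21      ] [199.38914125 208.10036773 189.07722258]
```

Run:
```python
from h import *
import pickle
w=pickle.load(open('w4.pkl','rb')); q=w['img'][150:300,240:400]
cv2.imwrite('pics/crop5.png',cv2.resize(q,None,fx=4.5,fy=4,interpolation=0)[:,:,::-1])
```

```text
(no output)
```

View pics/crop5.png

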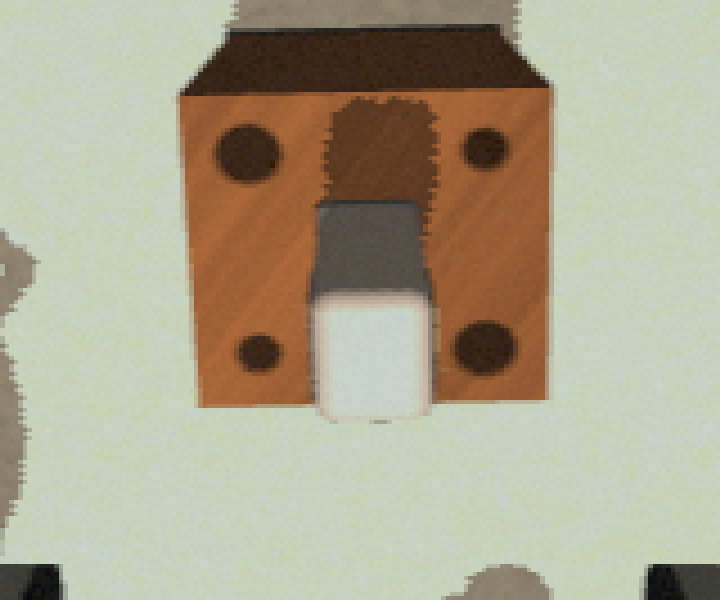

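The handle top is centred at (322.9, 239) in the wrist image, square to the fingers.

Run:
```python
from h import *
import pickle
w=pickle.load(open('w4.pkl','rb')); h=plane(w,322.9,239,.21); print(h,plane(w,322.0,239-.0,.21))
s=bot.read_state(); print(totool(np.array([h[0],h[1],.152])-s['tool_pos']),s['tool_pos'])
```

```text
[0.52338375 0.24785456 0.21      ] [0.52302224 0.24732141 0.21      ]
[0.00351933 0.00650347 0.28516534] [0.52339386 0.24437402 0.29458812]
```

Call:
step_arm([
  {"x": 0.0035, "y": 0.006, "z": 0.05, "ax": 0.0, "ay": 0.0, "az": 0.0, "grip": -0.3},
  {"x": 0.0035, "y": 0.006, "z": 0.13, "ax": 0.0, "ay": 0.0, "az": 0.0, "grip": -0.3},
  {"x": 0.0035, "y": 0.006, "z": 0.2, "ax": 0.0, "ay": 0.0, "az": 0.0, "grip": -0.3},
  {"x": 0.0035, "y": 0.006, "z": 0.25, "ax": 0.0, "ay": 0.0, "az": 0.0, "grip": -0.3},
  {"x": 0.0035, "y": 0.006, "z": 0.285, "ax": 0.0, "ay": 0.0, "az": 0.0, "grip": -0.3},
  {"x": 0.0035, "y": 0.006, "z": 0.285, "ax": 0.0, "ay": 0.0, "az": 0.0, "grip": -0.3},
  {"x": 0.0035, "y": 0.006, "z": 0.285, "ax": 0.0, "ay": 0.0, "az": 0.0, "grip": -0.3},
])

```text
time: 11.45
tool_pos: [0.524, 0.2484, 0.1533]
tcp_rot: [-0.924, -3.002, 0.002]
wrist_force: [0.6, 0.1, 0.1]
width: 0.648
grip_force: 0.0
```

Call:
step_arm([
  {"x": 0.0, "y": 0.0, "z": 0.0, "ax": 0.0, "ay": 0.0, "az": 0.0, "grip": 0.3},
  {"x": 0.0, "y": 0.0, "z": 0.0, "ax": 0.0, "ay": 0.0, "az": 0.0, "grip": 0.6},
  {"x": 0.0, "y": 0.0, "z": 0.0, "ax": 0.0, "ay": 0.0, "az": 0.0, "grip": 1.0},
  {"x": 0.0, "y": 0.0, "z": 0.0, "ax": 0.0, "ay": 0.0, "az": 0.0, "grip": 1.0},
  {"x": 0.0, "y": 0.0, "z": 0.0, "ax": 0.0, "ay": 0.0, "az": 0.0, "grip": 1.0},
  {"x": 0.0, "y": 0.0, "z": 0.0, "ax": 0.0, "ay": 0.0, "az": 0.0, "grip": 1.0},
  {"x": 0.0, "y": 0.0, "z": 0.0, "ax": 0.0, "ay": 0.0, "az": 0.0, "grip": 1.0},
], force=50)

```text
time: 12.15
tool_pos: [0.5253, 0.2492, 0.1554]
tcp_rot: [0.921, 3.001, 0.003]
wrist_force: [-1.2, -0.5, 6.4]
width: 0.228
grip_force: 49.6
```

Run:
```python
from h import *
s=bot.read_state(); print(s['tool_pos'],s['wrist_force'],s['torque'],s['width'],s['grip_force'],Ro.from_rotvec(s['tcp_rot']).as_matrix().round(4))
```

```text
[0.5252695  0.24924291 0.15535128] [-1.20303417 -0.49244453  6.39313336] [-0.03844228  0.04632737  0.00356207] 0.2284120645729098 49.64337229728699 [[-0.8277  0.5611  0.0025]
 [ 0.5611  0.8277  0.001 ]
 [-0.0015  0.0022 -1.    ]]
```

The handle is gripped. I'll lift straight up.

Call:
step_arm([
  {"x": 0.0, "y": 0.0, "z": -0.015, "ax": 0.0, "ay": 0.0, "az": 0.0, "grip": 1.0},
  {"x": 0.0, "y": 0.0, "z": -0.05, "ax": 0.0, "ay": 0.0, "az": 0.0, "grip": 1.0},
  {"x": 0.0, "y": 0.0, "z": -0.1, "ax": 0.0, "ay": 0.0, "az": 0.0, "grip": 1.0},
  {"x": 0.0, "y": 0.0, "z": -0.16, "ax": 0.0, "ay": 0.0, "az": 0.0, "grip": 1.0},
  {"x": 0.0, "y": 0.0, "z": -0.22, "ax": 0.0, "ay": 0.0, "az": 0.0, "grip": 1.0},
  {"x": 0.0, "y": 0.0, "z": -0.28, "ax": 0.0, "ay": 0.0, "az": 0.0, "grip": 1.0},
  {"x": 0.0, "y": 0.0, "z": -0.33, "ax": 0.0, "ay": 0.0, "az": 0.0, "grip": 1.0},
  {"x": 0.0, "y": 0.0, "z": -0.37, "ax": 0.0, "ay": 0.0, "az": 0.0, "grip": 1.0},
  {"x": 0.0, "y": 0.0, "z": -0.37, "ax": 0.0, "ay": 0.0, "az": 0.0, "grip": 1.0},
  {"x": 0.0, "y": 0.0, "z": -0.37, "ax": 0.0, "ay": 0.0, "az": 0.0, "grip": 1.0},
  {"x": 0.0, "y": 0.0, "z": -0.37, "ax": 0.0, "ay": 0.0, "az": 0.0, "grip": 1.0},
])

```text
time: 13.25
tool_pos: [0.5234, 0.2485, 0.3365]
tcp_rot: [-0.921, -3.001, 0.003]
wrist_force: [0.5, -0.1, -1.8]
width: 0.228
grip_force: 48.9
```

Run:
```python
from h import *
s=bot.read_state(); print(s['tool_pos'],s['wrist_force'],s['width'],s['grip_force'],Ro.from_rotvec(s['tcp_rot']).as_matrix().round(4))
print(totool(np.array([.4705,.0307,.345])-s['tool_pos']))
```

```text
[0.52339274 0.24845775 0.33654085] [ 0.47636843 -0.10196944 -1.76870783] 0.22823277285010202 48.880929350852966 [[-0.8277  0.5611 -0.0032]
 [ 0.5611  0.8277 -0.0013]
 [ 0.0019 -0.0029 -1.    ]]
[-0.15677869 -0.4198984  -0.01600984]
```

Call:
step_arm([
  {"x": -0.015, "y": -0.04, "z": 0.0, "ax": 0.0, "ay": 0.0, "az": 0.0, "grip": 1.0},
  {"x": -0.045, "y": -0.12, "z": 0.0, "ax": 0.0, "ay": 0.0, "az": 0.0, "grip": 1.0},
  {"x": -0.075, "y": -0.2, "z": 0.0, "ax": 0.0, "ay": 0.0, "az": 0.0, "grip": 1.0},
  {"x": -0.105, "y": -0.28, "z": 0.0, "ax": 0.0, "ay": 0.0, "az": 0.0, "grip": 1.0},
  {"x": -0.132, "y": -0.355, "z": 0.0, "ax": 0.0, "ay": 0.0, "az": 0.0, "grip": 1.0},
  {"x": -0.15, "y": -0.4, "z": 0.0, "ax": 0.0, "ay": 0.0, "az": 0.0, "grip": 1.0},
  {"x": -0.157, "y": -0.42, "z": 0.0, "ax": 0.0, "ay": 0.0, "az": 0.0, "grip": 1.0},
  {"x": -0.157, "y": -0.42, "z": 0.0, "ax": 0.0, "ay": 0.0, "az": 0.0, "grip": 1.0},
  {"x": -0.157, "y": -0.42, "z": 0.0, "ax": 0.0, "ay": 0.0, "az": 0.0, "grip": 1.0},
  {"x": -0.157, "y": -0.42, "z": 0.0, "ax": 0.0, "ay": 0.0, "az": 0.0, "grip": 1.0},
])

```text
time: 14.25
tool_pos: [0.4716, 0.032, 0.3383]
tcp_rot: [-0.92, -3.003, -0.0]
wrist_force: [-0.3, 0.9, -1.4]
width: 0.227
grip_force: 49.0
```

```bash
python3 look.py w5
python3 - <<'E'
from h import *
import pickle
w=pickle.load(open('w5.pkl','rb')); sd=imaging.read_camera('side'); t=imaging.read_camera('top'); pickle.dump((sd,t),open('c5.pkl','wb'))
s=bot.read_state(); p=s['tool_pos']
for n,c in(('w',w),('side',sd)):
    print(n,'tip',proj(c,[p[0],p[1],p[2]-.1404]).round(1),'stem top',proj(c,[p[0],p[1],p[2]-.0204]).round(1),'port',proj(c,[.4705,.0307,.124]).round(1),'knob',proj(c,[.5205,.0006,.157]).round(1))
    g=c['img'].astype(int).mean(2).astype(int)
    for f in(.03,.06,.09,.12,.135):
        u,v=proj(c,[p[0],p[1],p[2]-.0204-(f-.02)]); v=int(round(v));u=int(round(u)); print(v,u-18,g[v,u-18:u+19])
E
```

```text
14.3 [0.47163108 0.03203734 0.33841047] [[-0.829  0.56  -0.001]
 [ 0.56   0.829  0.   ]
 [ 0.001  0.    -1.   ]] 0.23096343519953683 [ 0.01 -0.18  1.87  0.    1.45 -0.96]
w tip [318.1 219.9] stem top [318.2 282.5] port [316.5 200.5] knob [319.5 262.1]
274 300 [78 77 77 81 77 79 78 81 77 79 80 80 79 81 79 83 79 83 79 82 79 80 80 83
 79 80 77 80 79 78 78 78 80 81 78 83 80]
254 300 [115 118 112 112 115 102  70  14  30  25  27  31  38  53  56  63  60  61
  62  58  60  61  55  48  45  48  43  34  34  26  26  29  24  80 108 111
 111]
239 300 [114 115 112 114 115 113 116  89  12  26  14  29  29  40  54  61  61  62
  62  60  59  53  35  26  19  26  23  26  30  31  20  49  91 111 113 110
 113]
227 300 [110 112 113 113 116 113 111 112 111 115 114 112 113 101  76  62  61  64
  62  60  60  91 114 112 113 112 113 112 109 113 112 114 111 114 111 113
 113]
221 300 [113 111 113 111 113 112 112 118 114 114 110 110 112 111 103  78  63  63
  62  61  90 110 111 110 112 112 111 113 112 113 110 111 113 112 112 111
 110]
side tip [369.5 252. ] stem top [373.  213.4] port [367.9 273.5] knob [348.7 255.4]
217 355 [152 152 153 153 153 153 152 152 153 153 154 154 153 154 154 148  97  48
  79 124 138 152 156 154 153 153 153 153 153 153 153 153 153 153 153 153
 153]
227 354 [153 153 153 153 153 153 154 154 153 154 154 153 154 153 154 159 109  45
  80 143 157 155 154 154 153 154 153 154 153 153 152 153 153 152 153 153
 153]
236 353 [153 154 154 153 153 153 153 153 153 153 153 153 153 153 155 158 118  59
  64 141 158 155 154 154 153 154 153 153 153 153 152 152 152 152 153 152
 152]
246 352 [ 59  62  70  82  86  94 105 119 130 132 139 148 156 156 155 158 132  75
  41 136 156 153 153 153 153 153 153 153 153 153 154 152 152 152 152 152
 152]
250 352 [ 77  79  78  78  77  73  72  77  78  78  80  76  71  64  63  82  77  53
 107 137 152 157 154 153 153 152 153 153 153 154 154 153 153 153 153 153
 153]
```

Run:
```python
from h import *
import pickle
w=pickle.load(open('w5.pkl','rb')); sd,t=pickle.load(open('c5.pkl','rb'))
g=w['img'].astype(int).mean(2).astype(int)
print('col317 rows180-232',g[180:232,317]); print('col310',g[180:232,310]);print('col323',g[180:232,323])
for r in(196,200,204): print(r,'cols 295-340',g[r,295:340])
g=sd['img'].astype(int).mean(2).astype(int)
print('side rows 245-262 cols 362-376\n',g[245:262,362:377]); print('side port\n',g[264:284,356:381])
```

```text
col317 rows180-232 [115 115 112 110  73  34  30  78  87  88  58  96 101 102 100 103  97 101
 102  84  77  77  77  89  68  36  33  35  42  85  87  92 110 111 114 114
 114 110 113  70  62  63  63  62  62  63  61  64  61  64  63  61]
col310 [114 115 116 112 110 110  94  60  34  68  86  84  87  80  93  97  99  98
 101  99  83  65  36  31  48  69  86  86  84  97 114 113 110 111 109 114
 115 110 113 113 117 110 112 114 114 112 113 114 112 114 113 108]
col323 [116 114 113 112 109 100  43  32  63  86  88  87  94  97  84  85  69  72
  49  52  77  77  71  48  36  34  46  78  87  87  97 111 111 111 114 113
 115 113 112 120 115 110 114 114 115 116 114 112 111 115 110 114]
196 cols 295-340 [112 114 112 112 115 114 112 112 113 104  91  83  90  78  82  99  99  98
  99  98 100 100  97 103 102 103 102  95  69  50  51  70  87  87  88  98
 116 116 115 114 117 119 116 119 114]
200 cols 295-340 [115 112 112 111 111 108 113 113 110 104  91  86  84  68  50  83 101  90
  63  63  71  75  77  73  78  75  76  78  77  73  60  44  68  87  88 101
 111 113 113 113 112 113 114 112 112]
204 cols 295-340 [112 113 114
[... 2687 characters left out ...]
30  43  45  52  55  52  48  41  21  65
   79  80  80  73  73  77  79]
 [ 79  79  79  81  81  82  54  23  23  25  30  33  37  31  29  20  15  68
   80  81  76  74  78  74  93]
 [ 79  79  80  80  79  81  61  28  21  19  20  19  25  19  17  16  31  70
   80  79  70  74  79  86 111]
 [ 78  81  80  79  79  80  76  62  40  24  21  19  22  18  18  35  63  80
   79  75  74  77  81 107 120]
 [ 79  81  79  79  80  81  80  78  72  61  46  43  41  43  61  70  79  79
   73  69  76  77  96 120 106]
 [ 81  79  78  79  80  79  79  81  81  79  74  74  73  72  77  81  79  72
   69  72  77  72  80  97  69]
 [ 80  80  79  80  78  78  79  79  79  79  81  82  81  79  78  77  72  68
   72  77  98  80  62  60  41]]
```

The stem hangs straight, about 2 mm off the port axis along tool x. I'll correct that and descend to just above the mouth, then recheck.

Call:
step_arm([
  {"x": 0.0045, "y": -0.0006, "z": 0.02, "ax": 0.0, "ay": 0.0, "az": 0.0, "grip": 1.0},
  {"x": 0.0045, "y": -0.0006, "z": 0.05, "ax": 0.0, "ay": 0.0, "az": 0.0, "grip": 1.0},
  {"x": 0.0045, "y": -0.0006, "z": 0.08, "ax": 0.0, "ay": 0.0, "az": 0.0, "grip": 1.0},
  {"x": 0.0045, "y": -0.0006, "z": 0.1, "ax": 0.0, "ay": 0.0, "az": 0.0, "grip": 1.0},
  {"x": 0.0045, "y": -0.0006, "z": 0.11, "ax": 0.0, "ay": 0.0, "az": 0.0, "grip": 1.0},
  {"x": 0.0045, "y": -0.0006, "z": 0.11, "ax": 0.0, "ay": 0.0, "az": 0.0, "grip": 1.0},
  {"x": 0.0045, "y": -0.0006, "z": 0.11, "ax": 0.0, "ay": 0.0, "az": 0.0, "grip": 1.0},
  {"x": 0.0045, "y": -0.0006, "z": 0.11, "ax": 0.0, "ay": 0.0, "az": 0.0, "grip": 1.0},
])

```text
time: 15.2
tool_pos: [0.4699, 0.0319, 0.2846]
tcp_rot: [0.922, 3.002, 0.001]
wrist_force: [0.1, -0.7, -0.3]
width: 0.231
grip_force: 49.1
```

```bash
python3 look.py w6
python3 - <<'E'
from h import *
import pickle
w=pickle.load(open('w6.pkl','rb')); sd=imaging.read_camera('side'); pickle.dump(sd,open('s6.pkl','wb'))
p=bot.read_state()['tool_pos']
for n,c in(('w',w),('side',sd)):
    print(n,'tip',proj(c,[p[0],p[1],p[2]-.1404]).round(1),'port',proj(c,[.4701,.0315,.124]).round(1))
g=w['img'].astype(int).mean(2).astype(int); u,v=proj(w,[.4701,.0315,.124]).astype(int)
print('wrist rows from',v-20,'cols from',u-22); print(g[v-20:v+24:2,u-22:u+23])
g=sd['img'].astype(int).mean(2).astype(int); u,v=proj(sd,[.4701,.0315,.124]).astype(int)
print('side rows from',v-16,'cols',u-9); print(g[v-16:v+7,u-9:u+10])
E
```

```text
15.25 [0.46993726 0.03192931 0.28460413] [[-0.828  0.561  0.002]
 [ 0.561  0.828  0.   ]
 [-0.001  0.001 -1.   ]] 0.2268019448399217 [ 0.01 -0.16  1.95  0.    1.35 -0.96]
w tip [318.  219.3] port [317.7 213.7]
side tip [368.7 268.1] port [368.1 273.8]
wrist rows from 193 cols from 295
[[117 119 119 115 117 116 116 119 114 118 115 115 115 115 115 116 116 114
  116 115 113 116 117 115 118 116 115 115 115 116 114 113 116 116 116 114
  115 115 115 116 117 118 117 116 115]
 [113 112 109 114 114 114 115 113 113 113 115 113 113 114 113 114 114 113
  115 114 106  84  77  74  76  87 101 112 112 114 113 113 115 114 114 114
  113 112 114 112 115 114 114 114 115]
 [115 115 114 115 116 114 115 113 116 114 112 115 115 115 116 100  62  41
   35  30  30  31  28  34  30  32  34  36  38  34  60  95 117 119 117 115
  118 117 116 116 117 118 117 118 116]
 [116 115 114 116 114 117 112 115 114 115 114 115 116  92  45  34  34  35
   42  55  73  82  70  54  51  53  51  45  45  39  30  36  32  72 107 118
  117 117 120 119 119 118 117 116 118]
 [116 115 116 115 115 118 118 113 117 118 117  91  47  31  46  73 
[... 4009 characters left out ...]
80 82 82 76 77 80 81 80 82 80 81 81 82]
 [81 81 80 81 81 81 82 81 82 82 81 80 81 80 80 80 81 80 83]
 [80 80 80 80 80 76 76 72 69 72 70 76 81 81 81 80 81 82 83]
 [80 81 81 82 78 69 57 44 40 45 48 59 70 80 81 80 81 81 81]
 [81 81 81 80 70 51 32 25 25 25 27 34 55 70 79 82 82 82 82]
 [81 81 81 74 61 37 20 20 21 25 23 19 36 57 74 80 81 82 81]
 [80 81 81 67 59 36 18 20 23 23 23 21 30 52 70 79 80 80 80]
 [81 81 82 59 55 48 36 34 34 31 24 21 28 48 64 78 80 78 80]
 [81 80 86 54 35 49 57 56 53 50 50 53 37 32 56 77 80 81 77]
 [80 81 84 51 21 31 45 48 52 54 52 49 35 15 65 80 79 79 74]
 [80 80 83 55 25 21 23 30 33 36 33 29 20 13 69 81 82 78 75]
 [82 81 82 61 31 22 23 22 22 22 22 20 18 33 72 82 79 70 76]]
```

The stem is within about 2 mm of the port axis. I'll make a small correction and start the insertion.

Call:
step_arm([
  {"x": 0.0024, "y": 0.002, "z": 0.0, "ax": 0.0, "ay": 0.0, "az": 0.0, "grip": 1.0},
  {"x": 0.0024, "y": 0.002, "z": 0.0, "ax": 0.0, "ay": 0.0, "az": 0.0, "grip": 1.0},
  {"x": 0.0024, "y": 0.002, "z": 0.015, "ax": 0.0, "ay": 0.0, "az": 0.0, "grip": 1.0},
  {"x": 0.0024, "y": 0.002, "z": 0.03, "ax": 0.0, "ay": 0.0, "az": 0.0, "grip": 1.0},
  {"x": 0.0024, "y": 0.002, "z": 0.045, "ax": 0.0, "ay": 0.0, "az": 0.0, "grip": 1.0},
  {"x": 0.0024, "y": 0.002, "z": 0.058, "ax": 0.0, "ay": 0.0, "az": 0.0, "grip": 1.0},
  {"x": 0.0024, "y": 0.002, "z": 0.068, "ax": 0.0, "ay": 0.0, "az": 0.0, "grip": 1.0},
  {"x": 0.0024, "y": 0.002, "z": 0.068, "ax": 0.0, "ay": 0.0, "az": 0.0, "grip": 1.0},
  {"x": 0.0024, "y": 0.002, "z": 0.068, "ax": 0.0, "ay": 0.0, "az": 0.0, "grip": 1.0},
])

```text
time: 16.2
tool_pos: [0.469, 0.0335, 0.2496]
tcp_rot: [-0.922, -3.003, 0.0]
wrist_force: [-0.3, -0.3, -0.7]
width: 0.232
grip_force: 49.1
```

```bash
python3 look.py w7
python3 - <<'E'
from h import *
import pickle
w=pickle.load(open('w7.pkl','rb')); sd=imaging.read_camera('side')
st=bot.read_state(); p=st['tool_pos']; print(p,st['wrist_force'])
for n,c in(('w',w),('side',sd)):
    print(n,'TCP axis at mouth',proj(c,[p[0],p[1],.124]).round(1),'port',proj(c,[.4700,.0318,.124]).round(1))
g=w['img'].astype(int).mean(2).astype(int); u,v=proj(w,[.47,.0318,.124]).astype(int)
print('wrist rows from',v-20,'cols from',u-22); print(g[v-20:v+24:3,u-22:u+23])
g=sd['img'].astype(int).mean(2).astype(int); u,v=proj(sd,[.4701,.0315,.124]).astype(int)
print('side rows from',v-5,'cols',u-9); print(g[v-5:v+5,u-9:u+10])
E
```

```text
16.25 [0.46918335 0.03348842 0.24997796] [[-0.828  0.561  0.   ]
 [ 0.561  0.828  0.   ]
 [-0.     0.    -1.   ]] 0.22720035598922278 [ 0.02 -0.14  2.    0.    1.28 -0.96]
[0.46923243 0.0334994  0.2501065 ] [-0.73283746 -0.61877359 -0.58945769]
w TCP axis at mouth [318.4 224.8] port [317.3 226.6]
side TCP axis at mouth [368.5 274.3] port [368.1 273.8]
wrist rows from 206 cols from 295
[[115 116 116 114 117 114 115 113 114 114 112 112 115 113 114 114 115 112
   99  75  69  54  56  57  57  68  89 104 113 115 112 113 114 114 114 115
  115 119 117 117 114 116 116 117 117]
 [116 116 116 117 115 118 117 118 116 115 118 118 100  61  34  31  38  35
   33  38  27  35  31  35  30  30  34  33  37  29  37  33  60 101 117 119
  119 118 118 117 117 119 119 118 118]
 [116 118 119 118 121 119 119 117 117  98  61  36  28  24  50  75  85  90
   89  86  90  75  53  52  53  52  53  53  73  89  77  50  35  25  34  63
  100 121 117 121 119 121 122 119 120]
 [117 118 119 120 116 118 117 110  77  29  55  77  88  90  90  90  92  93
   90  90 101 102 103 103 106 107  98  93  89  89  89  89  87  89  74  51
   
[... 2022 characters left out ...]
114 116 115 118 116 112 118 119
  119 117 117 117 118 118 119 120 119]]
side rows from 268 cols 359
[[80 81 81 82 81 81 81 82 73 60 54 76 81 81 81 82 82 82 83]
 [81 82 82 80 81 82 83 82 72 58 57 75 82 82 81 80 81 82 83]
 [81 82 81 81 82 77 75 72 63 57 52 73 82 83 81 81 82 82 83]
 [81 82 81 81 77 69 58 46 48 57 49 59 72 80 81 82 80 83 82]
 [81 82 81 81 70 52 34 23 40 54 44 36 56 71 81 82 82 81 82]
 [80 80 81 74 62 37 18 21 48 57 42 22 36 57 73 81 82 82 81]
 [80 81 81 68 59 36 18 19 51 59 39 21 26 52 70 80 82 81 81]
 [81 82 83 62 56 49 36 33 52 57 36 23 25 49 63 78 80 81 81]
 [81 81 83 56 36 49 56 55 56 56 53 52 39 31 56 78 80 81 78]
 [81 82 84 53 19 30 45 48 53 54 52 49 33 19 66 82 81 81 76]]
```

The stem is in the port and centred to about 1 mm in both views. I'll finish lowering.

Call:
step_arm([
  {"x": 0.001, "y": 0.0, "z": 0.015, "ax": 0.0, "ay": 0.0, "az": 0.0, "grip": 1.0},
  {"x": 0.001, "y": 0.0, "z": 0.03, "ax": 0.0, "ay": 0.0, "az": 0.0, "grip": 1.0},
  {"x": 0.001, "y": 0.0, "z": 0.045, "ax": 0.0, "ay": 0.0, "az": 0.0, "grip": 1.0},
  {"x": 0.001, "y": 0.0, "z": 0.06, "ax": 0.0, "ay": 0.0, "az": 0.0, "grip": 1.0},
  {"x": 0.001, "y": 0.0, "z": 0.075, "ax": 0.0, "ay": 0.0, "az": 0.0, "grip": 1.0},
  {"x": 0.001, "y": 0.0, "z": 0.09, "ax": 0.0, "ay": 0.0, "az": 0.0, "grip": 1.0},
  {"x": 0.001, "y": 0.0, "z": 0.102, "ax": 0.0, "ay": 0.0, "az": 0.0, "grip": 1.0},
  {"x": 0.001, "y": 0.0, "z": 0.108, "ax": 0.0, "ay": 0.0, "az": 0.0, "grip": 1.0},
  {"x": 0.001, "y": 0.0, "z": 0.108, "ax": 0.0, "ay": 0.0, "az": 0.0, "grip": 1.0},
  {"x": 0.001, "y": 0.0, "z": 0.108, "ax": 0.0, "ay": 0.0, "az": 0.0, "grip": 1.0},
  {"x": 0.001, "y": 0.0, "z": 0.108, "ax": 0.0, "ay": 0.0, "az": 0.0, "grip": 1.0},
  {"x": 0.001, "y": 0.0, "z": 0.108, "ax": 0.0, "ay": 0.0, "az": 0.0, "grip": 1.0},
])

```text
time: 17.5
tool_pos: [0.4689, 0.0338, 0.1962]
tcp_rot: [0.922, 3.002, 0.0]
wrist_force: [0.0, -0.6, -1.6]
width: 0.227
grip_force: 49.1
```

Run:
```python
from h import *
sd=imaging.read_camera('side'); st=bot.read_state(); p=st['tool_pos']; print(p,p[2]-.1404,st['wrist_force'],st['grip_force'],np.abs(st['joint_vel']).max(),Ro.from_rotvec(st['tcp_rot']).as_matrix()[2].round(4))
g=sd['img'].astype(int).mean(2).astype(int); print(g[268:278,359:378])
```

```text
[0.4688106  0.03376753 0.19610863] 0.05570863270703738 [ 0.59148328  0.55048027 -1.04627668] 49.0567284822464 0.0014374922832262817 [-6.e-04  4.e-04 -1.e+00]
[[81 81 81 82 82 81 81 83 75 63 52 73 82 82 82 83 81 81 84]
 [83 82 81 81 82 82 83 83 76 62 55 75 84 83 82 81 82 83 84]
 [82 83 81 82 81 77 75 72 66 58 54 72 82 83 82 81 82 83 83]
 [82 82 80 83 79 69 60 46 49 58 49 62 70 81 82 82 82 83 82]
 [82 81 82 81 71 52 31 23 42 57 45 37 54 73 81 82 82 82 83]
 [81 82 82 74 63 35 20 19 48 58 45 24 37 46 70 82 82 82 82]
 [82 83 82 69 60 37 18 17 52 60 42 23 26 26 61 80 82 81 82]
 [82 81 83 63 55 50 36 33 50 59 42 27 26 27 58 78 82 80 81]
 [81 82 85 56 35 48 57 55 59 52 39 30 32 23 56 78 82 82 76]
 [82 82 84 53 20 32 46 49 45 38 34 29 27 15 66 82 82 81 75]]
```

The stem is still and centred, with the tip about 56 mm above the pot's underside. I'll hand in the job.

```bash
python3 -c "
from workcell import bot
print(bot.finish_job())"
```

```text
the job is handed in; nothing more can be done
None
```

I handed the job in with the lid seated and let go on the pot, and the thermometer held still in the port: about 1 mm off centre, tip about 56 mm above the pot's underside. It took about 17.5 s; the hand-in returned no verdict.

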